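Back off the cover nut of an intake filter housing with the ratchet

ROBOT

A 6-joint arm with a two-finger parallel gripper is mounted at the origin on the work surface. World frame = base frame: x ahead of the robot, y to its left, z up, the work surface at z = 0. Lengths are in m, angles in degrees, forces in N, time in s.
With the tool pointing down it reaches from about 0.25 to 0.775 m from the base axis. Payload 4 kg.
Tool frame: the origin (TCP) lies on the front face of the gripper's body, between the roots of the fingers; the fingertips stand 73 mm ahead of it and the grasp point (between the pads) lies 54 mm ahead of it; y points along the fingers, x is the direction in which the jaws open and shut, and the axes are right-handed (so a half turn about y gives the same grasp; the last joint's range is limited). The gripper opens to 85 mm and grips with 20 to 120 N. Pads are 22 mm wide; open, the fingers measure 114 mm over their backs; the gripper's body (76 mm by 85 mm) begins 54 mm behind the grasp point. The pads swing forward as they close: fully open they stand 13 mm farther back than shut.
Start: joints at [61.816, 4.996, 78.535, -0, 96.463, -5.907], TCP at [0.208, 0.509, 0.304] pointing down, gripper open.
Joint ranges: [-177.83, 177.83], [-43.37, 116.18], [15.69, 146.23], [-61.86, 241.86], [9.47, 152.12], [-147.06, 147.06]. Speed limits (degrees/s): [159.86, 159.86, 180, 180, 180, 180].

INTERFACE

Orientations are given as [roll, pitch, yaw] about the fixed x, y, z axes, in that order (R = Rz(yaw) Ry(pitch) Rx(roll)).
In Python, from cell import monitor, capture, r gives the robot as it stands.
- The arm moves only by the tool carry_out, never from a script. Its argument "moves" is a list of rows, each an object of numbers: "wx", "wy", "wz": the turn, a rotation vector about the tool's x, y, z in rad; "dx", "dy", "dz": the shift along the tool's x, y, z in mm; "fingers": the opening, from 0 (shut) to 1 (fully open). In form: [{"wx": .., "wy": .., "wz": .., "dx": .., "dy": .., "dz": .., "fingers": ..}, ...]. A call has 1 to 12 rows; each row is the pose to reach, as a shift and turn from the pose measured when the call began, along the tool's axes at that moment; what a row does not reach only later rows make up. A row lasts 1/10 s, in which the tool goes at most 50 mm and 8.59 degrees, less where a joint would pass 70% of its speed; a pose out of reach is approached as far as the arm can. A call with a gripper value outside its range is refused whole. The fingers move at their own pace and stop on an object; the grip force is fixed at half the most. Time passes only in rows, so rows that repeat a pose let the fingers close. It gives the time, the measured TCP pose, the force and the opening at its end, in the units of the state.
- monitor.get_obs(): the state, without advancing time (a new reading comes with each control period).
- capture(name): name is "scene" or "top" or "wrist"; returns a dict with "image" (480x640x3 uint8, red, green, blue), "K" (3x3 intrinsics, pixels), "eye" and "orientation" of the camera in the world. Camera axes: x right, y down, z forward; pixel columns grow to the right and rows downward; lengths in m; the calibration is good to about 2 mm. A picture is of the moment at which its call begins. There is no depth.
- r.close_job(): hands the job in, once; it reports no verdict.
The state is a dict: "time_s": time; "qpos": joint angles; "joint_velocities": joint speeds; "joint_efforts": joint torques, N m; "tool_pos": TCP position; "ee_rot": TCP orientation; "contact_force": force on the tool from outside, world axes, zero at the start; "ft_torque": the same for the moment, N m; "width": finger opening in m.
Only numpy, scipy, OpenCV 4.12 (cv2) and the standard library are available. Lean on these libraries where they do the work, as an engineer would, in place of code of your own. Each camera call takes 0.05 s, during which the arm holds its last target. There are 200 camera calls.

TASK

The ratchet left on the filter housing's cover nut is still set to tighten: push its reversing lever right over to loosen, then work the handle to and fro between the two unions until the nut has been backed off at least half a turn. Do not tighten the nut any further or disturb the other things on the bench, and let go of the ratchet with its lever still set to loosen.

Things in the scene. Friction and masses are not known exactly. Their poses are not given: they have to be found in the camera images.
- cover_axis (a point): Centre of the top of the filter housing's round black cover (156 mm across; top 113 mm above the bench, foot bolted down). The upright line through it is the axis of nut, socket and ratchet, about which the handle swings. z up; x lies along the middle of the handle's swing.
- union_ccw (a point): Middle of the top of the pipe union (24 mm across) on the cover that stops the handle's counter-clockwise swing; 62 mm from the nut axis, 1.0 rad counter-clockwise of cover_axis x. It rises 54 mm above the cover, to 4 mm below the handle's upper face, so the lever passes over it.
- union_cw (a point): The same on the other side: middle of the top of the union that stops the handle's clockwise swing, 62 mm from the nut axis, 1.0 rad clockwise of cover_axis x, 54 mm high.
- handle_grip (a point): Middle of the ratchet handle's ridged dark steel grip, half-way up, 135 mm from the nut axis, 49 mm above the cover. x points outward along the handle, z up. The grip is a level bar 24 mm wide and 18 mm high, from 80 to 172 mm from the axis, nothing close beneath. Head 56 mm across, its top 12 mm above this point.
- lever_tab (a point): Centre of the upright thumb tab on the ratchet's reversing lever: 14 mm along the lever, 10 mm wide, its top 10 mm above this point; the head and neck's upper face is 11 to 16 mm below. x points along the lever from its pivot, z up. The upright pivot is 28 mm from the tab, on the handle's centre line 38 mm from the nut axis; the tab points towards the grip.
- handle (a joint): Swing of the handle about the nut axis, rad: 0 along cover_axis x, growing counter-clockwise seen from above, from -0.62 (against union_cw) to 0.62 (against union_ccw). Apart from the ratchet it has only a light drag, 0.1 N m, so it swings away when its lever is pushed, until something stops it.
- lever (a joint): Reversing lever, rad, counter-clockwise about its pivot seen from above: -0.4 set to tighten (tab towards the handle's clockwise side, as found), 0.4 set to loosen (tab towards the counter-clockwise side), 0 along the handle. A sprung ball holds it at both ends and it snaps over past the middle; 2 to 3 N on the tab moves it.
- nut (a joint): Turn of the nut and its socket, rad: 0 as found, tight; grows counter-clockwise seen from above, which loosens; half a turn is 3.14. Takes 1.6 N m (12 N at the grip). The ratchet has 24 teeth 0.26 rad apart: up to one tooth of each stroke is lost before it bites. Set to loosen it drives when the handle swings counter-clockwise and clicks back freely clockwise.
- element: Bystander: perforated filter element standing upright, 78 mm across, 114 mm high. Origin at the centre of its underside.
- beaker: Bystander: pale green beaker, 80 mm across, 85 mm high. Origin at the centre of its underside.
- spanner: Bystander: steel spanner 190 mm long, lying under the handle's swing. Origin on its underside.
- blow_gun: Bystander: grey blow gun lying on its side, about 220 mm long and 30 mm high. Origin on its underside.
- tray: Bystander: shallow steel tray 130 x 180 x 35 mm. Origin at the centre of its underside.
- pawl (a joint): pawl angle inside
- plunger (a joint): plunger

How it is judged (in metres and radians):
On the way:
1. the reversing lever is right over to loosen (value of joint lever above 0.3 rad), for 0.2 s.
At the end, for the whole second after the job is handed in: The nut has been turned at least half a turn (3.1 rad) counter-clockwise from where it was found, the lever is still set to loosen (above 0.3 rad), and the ratchet has been let go and is at rest (value of joint nut above 3.1 rad and value of joint lever above 0.3 rad and velocity of joint handle between -0.05 and 0.05 rad/s and velocity of joint nut below 0.05 rad/s); the robot touches nothing.
It fails at once if the nut was tightened further (more than 0.2 rad clockwise of where it was found) (value of joint nut below -0.2 rad).
It fails at once if a bystander was pushed more than 30 mm (distance of any of element, beaker, spanner, blow_gun, tray from where it was at the start of the episode above 0.03 m).
It also fails if it takes over 67 s, if anything falls off the work surface, if the arm or the gripper's body presses on something with over 40 N, if the wrist force passes 120 N, or if a joint passes its speed limit or range.

## Working session

There is one attempt and no reset: what is moved stays moved. The work goes in short steps, Python scripts to look and compute and a tool call to move; the robot and the scene stay as the last step left them, time stands still between calls to the robot, and variables do not carry over. Pictures are saved under pics/ and viewed, about 8 in all and at most 12, crops included, and the job is handed in when it is done.

Besides the shell and the picture viewer there is one more tool, called after ">>>" as name(argument=value, ...) on one line, values as JSON. carry_out: Moves the arm, as the interface text tells. Its arguments: {"type":"object","properties":{"moves":{"type":"array"}},"required":["moves"]}

```bash
mkdir -p pics; cat > h.py <<'E'
from cell import monitor, capture, r
import numpy as np, cv2
def snap(cam,name):
    c=capture(cam); cv2.imwrite(f'pics/{name}.png',c['image'][:,:,::-1]); np.savez(f'pics/{name}.npz',**{k:np.array(c[k]) for k in('K','eye','orientation')},image=c['image']); return c
def ray(c,u,v,z):
    R=np.array(c['orientation'])
    if R.shape!=(3,3):
        from scipy.spatial.transform import Rotation as Ro
        R=Ro.from_euler('xyz',R,degrees=True).as_matrix() if R.size==3 else Ro.from_quat(R).as_matrix()
    d=R@np.linalg.inv(c['K'])@np.array([u,v,1.]); e=np.array(c['eye']); return e+d*(z-e[2])/d[2]
E
python3 - <<'E'
from h import *
for n in('top','scene'):
    c=snap(n,n+'1'); print(n,c['eye'],c['orientation'],c['K'])
print(monitor.get_obs())
E
```

```text
top [ 0.50204748 -0.02916867  1.37964059] [-175.35028812    0.26765409  -91.21662287] [[560.36471359   0.         324.23743969]
 [  0.         560.36471359 240.96463008]
 [  0.           0.           1.        ]]
scene [ 1.09929423 -0.79940239  1.15656266] [-1.37419561e+02  5.40130694e-02  3.08844254e+01] [[562.12110688   0.         313.36327841]
 [  0.         562.12110688 238.40501998]
 [  0.           0.           1.        ]]
{'time_s': 0.1, 'qpos': array([ 6.18168824e+01,  5.03741789e+00,  7.86158079e+01, -7.69976411e-04,
        9.64623282e+01, -5.90574793e+00]), 'joint_velocities': array([-0.02142635, -0.05672176, -0.19541945,  0.04431667, -0.02323307,
       -0.06863686]), 'joint_efforts': array([ 2.24101510e-03, -3.53012931e+01, -3.14219892e+01, -1.07183293e-04,
        7.92726001e-03, -5.40624023e-05]), 'tool_pos': array([0.20835503, 0.50868979, 0.30283421]), 'ee_rot': array([-89.98887156,   0.11501941,  67.72255559]), 'contact_force': array([ 1.03432186, -0.42476688, -0.31358857]), 'ft_torque': array([-0.01704379,  0.00215309,  0.02058282]), 'width': 0.08527362989733259}
```

View pics/top1.png

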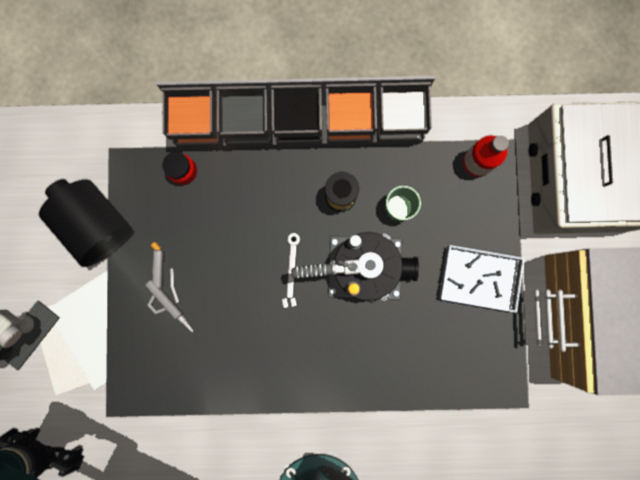

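View pics/scene1.png

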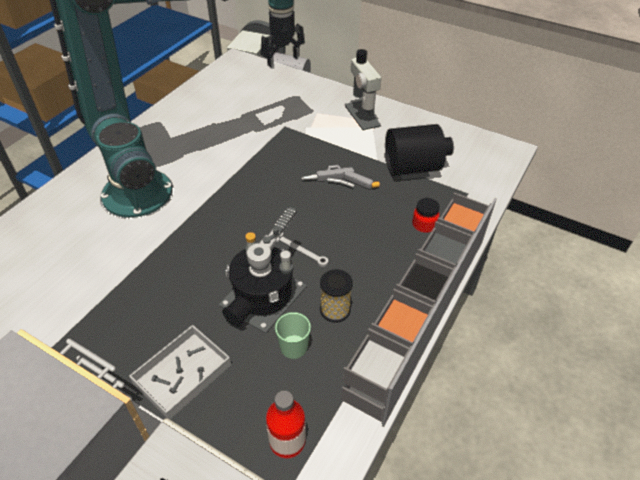

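```bash
python3 - <<'E'
from h import *
c=np.load('pics/top1.npz'); im=c['image'][:,:,::-1]
cv2.imwrite('pics/crop1.png',cv2.resize(im[220:320,275:415],None,fx=5.5,fy=5.5,interpolation=cv2.INTER_CUBIC))
for n,u,v,z in[('cyl',370,265,.19),('uW',356,241,.167),('uY',354,289,.167),('grip',310,271,.171),('tab',341,268,.19)]: print(n,ray(c,u,v,z))
E
```

```text
cyl [ 0.54564632 -0.12165767  0.19      ]
uW [ 0.5992053 -0.0945261  0.167    ]
uY [ 0.49552108 -0.08753603  0.167     ]
grip [0.53618778 0.00644107 0.171     ]
tab [ 0.54060243 -0.05999713  0.19      ]
```

View pics/crop1.png

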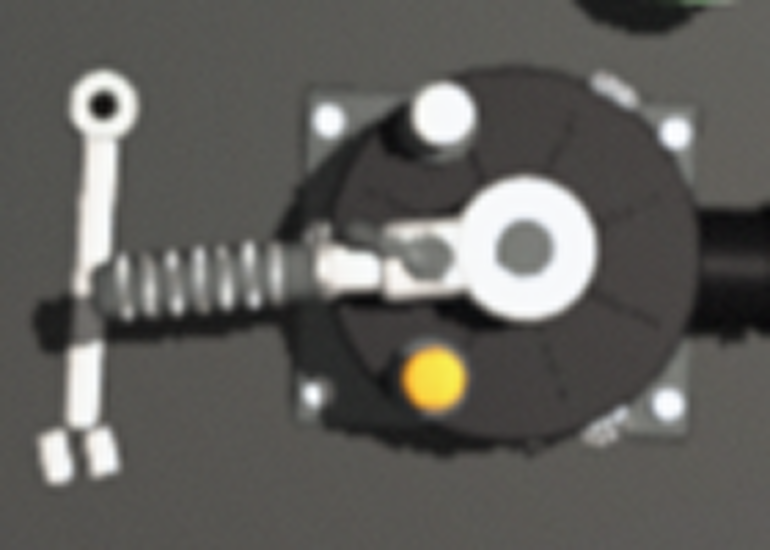

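```bash
cat >> h.py <<'E'
from scipy.spatial.transform import Rotation as Ro
def rows(pts,o=None):
    """pts: (x,y,z,yaw) TCP targets; prints tool-frame rows"""
    o=o or monitor.get_obs(); R=Ro.from_euler('xyz',o['ee_rot'],degrees=True)
    for p in pts:
        d=R.inv().apply((np.array(p[:3])-o['tool_pos'])*1000)
        w=(R.inv()*Ro.from_euler('xyz',[-90,0,p[3]],degrees=True)).as_rotvec()
        print('w',w.round(3),'d',d.round(0))
E
python3 - <<'E'
from h import *
rows([(.59,-.068,.31,32)])
E
```

```text
w [ 0.     0.623 -0.002] d [-389.   -6. -572.]
```

>>> carry_out(moves=[{"wy": 0.62, "dx": -389, "dy": -6, "dz": -572, "fingers": 0}, {"wy": 0.62, "dx": -389, "dy": -6, "dz": -572, "fingers": 0}, {"wy": 0.62, "dx": -389, "dy": -6, "dz": -572, "fingers": 0}, {"wy": 0.62, "dx": -389, "dy": -6, "dz": -572, "fingers": 0}, {"wy": 0.62, "dx": -389, "dy": -6, "dz": -572, "fingers": 0}, {"wy": 0.62, "dx": -389, "dy": -6, "dz": -572, "fingers": 0}, {"wy": 0.62, "dx": -389, "dy": -6, "dz": -572, "fingers": 0}, {"wy": 0.62, "dx": -389, "dy": -6, "dz": -572, "fingers": 0}, {"wy": 0.62, "dx": -389, "dy": -6, "dz": -572, "fingers": 0}, {"wy": 0.62, "dx": -389, "dy": -6, "dz": -572, "fingers": 0}, {"wy": 0.62, "dx": -389, "dy": -6, "dz": -572, "fingers": 0}, {"wy": 0.62, "dx": -389, "dy": -6, "dz": -572, "fingers": 0}])

```text
validation failed for argument at $.mo...
```

```bash
python3 - <<'E'
from h import *
rows([(.59,-.068,.31,32)])
E
```

```text
w [ 0.     0.623 -0.002] d [-389.   -6. -572.]
```

>>> carry_out(moves=[{"wx": 0, "wy": 0.62, "wz": 0, "dx": -389, "dy": -6, "dz": -572, "fingers": 0}, {"wx": 0, "wy": 0.62, "wz": 0, "dx": -389, "dy": -6, "dz": -572, "fingers": 0}, {"wx": 0, "wy": 0.62, "wz": 0, "dx": -389, "dy": -6, "dz": -572, "fingers": 0}, {"wx": 0, "wy": 0.62, "wz": 0, "dx": -389, "dy": -6, "dz": -572, "fingers": 0}, {"wx": 0, "wy": 0.62, "wz": 0, "dx": -389, "dy": -6, "dz": -572, "fingers": 0}, {"wx": 0, "wy": 0.62, "wz": 0, "dx": -389, "dy": -6, "dz": -572, "fingers": 0}, {"wx": 0, "wy": 0.62, "wz": 0, "dx": -389, "dy": -6, "dz": -572, "fingers": 0}, {"wx": 0, "wy": 0.62, "wz": 0, "dx": -389, "dy": -6, "dz": -572, "fingers": 0}, {"wx": 0, "wy": 0.62, "wz": 0, "dx": -389, "dy": -6, "dz": -572, "fingers": 0}, {"wx": 0, "wy": 0.62, "wz": 0, "dx": -389, "dy": -6, "dz": -572, "fingers": 0}, {"wx": 0, "wy": 0.62, "wz": 0, "dx": -389, "dy": -6, "dz": -572, "fingers": 0}, {"wx": 0, "wy": 0.62, "wz": 0, "dx": -389, "dy": -6, "dz": -572, "fingers": 0}])

```text
time_s: 1.3
tool_pos: [0.5401, 0.0066, 0.3083]
ee_rot: [-90.0, 0.1, 32.2]
contact_force: [-0.2, 0.6, 0.4]
width: -0.0001
```

```bash
python3 - <<'E'
from h import *
rows([(.59,-.068,.31,32)])
E
```

```text
w [ 0.     0.003 -0.002] d [  3.  -2. -90.]
```

>>> carry_out(moves=[{"wx": 0, "wy": 0, "wz": 0, "dx": 3, "dy": -2, "dz": -90, "fingers": 0}, {"wx": 0, "wy": 0, "wz": 0, "dx": 3, "dy": -2, "dz": -90, "fingers": 0}, {"wx": 0, "wy": 0, "wz": 0, "dx": 3, "dy": -2, "dz": -90, "fingers": 0}, {"wx": 0, "wy": 0, "wz": 0, "dx": 3, "dy": -2, "dz": -90, "fingers": 0}])

```text
time_s: 1.7
tool_pos: [0.5906, -0.0688, 0.3089]
ee_rot: [-89.9, 0.2, 32.1]
contact_force: [0.2, 1.0, -0.0]
width: -0.0003
```

```bash
python3 - <<'E'
from h import *
c=snap('wrist','w1'); print(monitor.get_obs()['tool_pos'],c['eye'],c['orientation'])
E
```

```text
[ 0.59027321 -0.06776811  0.30946379] [ 0.55602973 -0.01285509  0.37991323] [164.89322367   0.17983014  32.05867614]
```

View pics/w1.png

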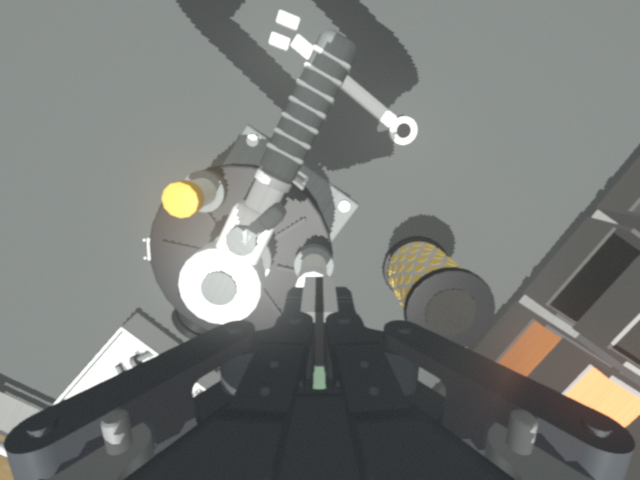

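```bash
python3 - <<'E'
from h import *
c=np.load('pics/w1.npz')
for n,u,v,z in[('head',220,286,.18),('uY',182,200,.167),('pivot',242,240,.176),('gripend',337,45,.171),('gripmid',303,115,.171),('tabA',300,180,.195),('tabB',280,208,.18)]: print(n,ray(c,u,v,z).round(4))
im=c['image'][:,:,::-1]
cv2.imwrite('pics/crop2.png',cv2.resize(im[140:320,150:370],None,fx=3.3,fy=3.3,interpolation=cv2.INTER_CUBIC))
E
```

```text
head [ 0.5471 -0.1206  0.18  ]
uY [ 0.498  -0.0876  0.167 ]
pivot [ 0.5441 -0.0873  0.176 ]
gripend [0.5345 0.0395 0.171 ]
gripmid [ 0.5376 -0.0023  0.171 ]
tabA [ 0.5558 -0.0332  0.195 ]
tabB [ 0.5542 -0.0557  0.18  ]
```

View pics/crop2.png

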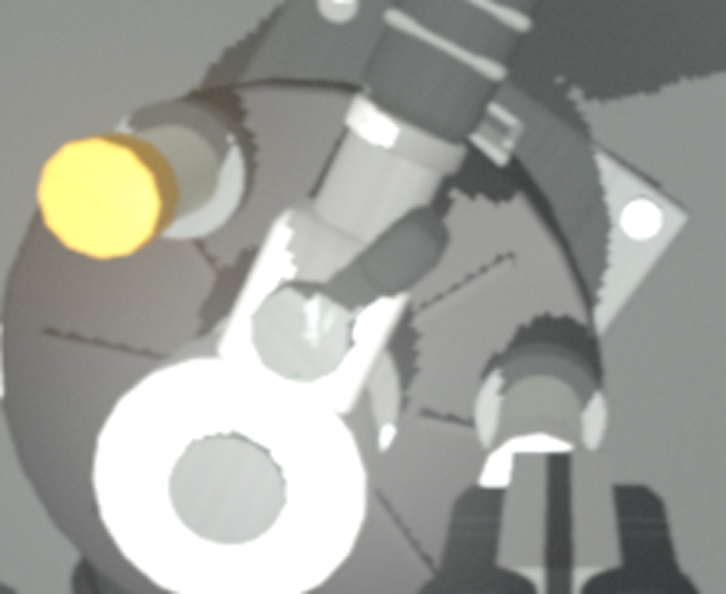

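```bash
python3 - <<'E'
from h import *
rows([(.59,-.060,.254,32),(.56,-.06,.254,32),(.545,-.06,.254,32),(.525,-.059,.254,32)])
E
```

```text
w [-0.001  0.003 -0.003] d [ 4. 55.  7.]
w [-0.001  0.003 -0.003] d [-21.  56.  23.]
w [-0.001  0.003 -0.003] d [-34.  56.  31.]
w [-0.001  0.003 -0.003] d [-50.  56.  42.]
```

>>> carry_out(moves=[{"wx": 0, "wy": 0, "wz": 0, "dx": 4, "dy": 30, "dz": 7, "fingers": 0}, {"wx": 0, "wy": 0, "wz": 0, "dx": 4, "dy": 55, "dz": 7, "fingers": 0}, {"wx": 0, "wy": 0, "wz": 0, "dx": 4, "dy": 55, "dz": 7, "fingers": 0}, {"wx": 0, "wy": 0, "wz": 0, "dx": -6, "dy": 55, "dz": 13, "fingers": 0}, {"wx": 0, "wy": 0, "wz": 0, "dx": -14, "dy": 55, "dz": 18, "fingers": 0}, {"wx": 0, "wy": 0, "wz": 0, "dx": -21, "dy": 55, "dz": 23, "fingers": 0}, {"wx": 0, "wy": 0, "wz": 0, "dx": -28, "dy": 55, "dz": 27, "fingers": 0}, {"wx": 0, "wy": 0, "wz": 0, "dx": -34, "dy": 55, "dz": 31, "fingers": 0}, {"wx": 0, "wy": 0, "wz": 0, "dx": -40, "dy": 55, "dz": 35, "fingers": 0}, {"wx": 0, "wy": 0, "wz": 0, "dx": -45, "dy": 55, "dz": 38, "fingers": 0}, {"wx": 0, "wy": 0, "wz": 0, "dx": -50, "dy": 55, "dz": 42, "fingers": 0}, {"wx": 0, "wy": 0, "wz": 0, "dx": -50, "dy": 55, "dz": 42, "fingers": 0}])

```text
time_s: 2.95
tool_pos: [0.5241, -0.0587, 0.2543]
ee_rot: [-89.8, 0.3, 32.2]
contact_force: [0.7, -0.1, 0.0]
width: -0.0001
```

```bash
python3 - <<'E'
from h import *
c=snap('top','t2')
cv2.imwrite('pics/t2c.png',cv2.resize(c['image'][220:320,275:415,::-1],None,fx=5.5,fy=5.5,interpolation=cv2.INTER_CUBIC))
c=snap('wrist','w2')
cv2.imwrite('pics/w2c.png',cv2.resize(c['image'][0:340,100:440,::-1],None,fx=1.75,fy=1.75))
rows([(.518,-.0605,.254,32),(.513,-.063,.254,32),(.508,-.066,.254,32)])
E
```

```text
w [-0.003  0.003 -0.005] d [-7.  0.  2.]
w [-0.003  0.003 -0.005] d [-12.   0.   3.]
w [-0.003  0.003 -0.005] d [-18.   0.   3.]
```

View pics/w2c.png

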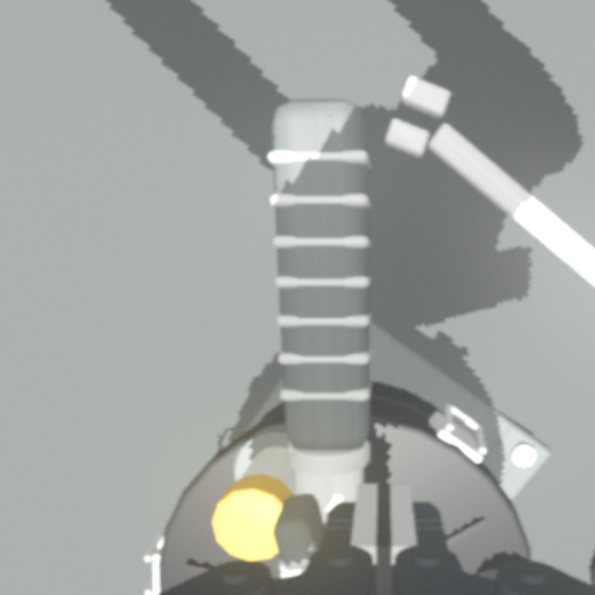

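>>> carry_out(moves=[{"wx": 0, "wy": 0, "wz": 0, "dx": -5, "dy": 0, "dz": 1, "fingers": 0}, {"wx": 0, "wy": 0, "wz": 0, "dx": -10, "dy": 0, "dz": 2, "fingers": 0}, {"wx": 0, "wy": 0, "wz": 0, "dx": -10, "dy": 0, "dz": 2, "fingers": 0}])

```text
time_s: 3.35
tool_pos: [0.5157, -0.0617, 0.254]
ee_rot: [-89.8, 0.1, 32.2]
contact_force: [5.1, 2.1, -1.2]
width: 0.0001
```

```bash
python3 - <<'E'
from h import *
rows([(.535,-.05,.254,32),(.53,-.05,.31,32),(.4745,-.0075,.31,32)])
E
```

```text
w [-0.003  0.003 -0.001] d [23.  0. -0.]
w [-0.003  0.003 -0.001] d [ 18. -56.   2.]
w [-0.003  0.003 -0.001] d [ -6. -56.  68.]
```

>>> carry_out(moves=[{"wx": 0, "wy": 0, "wz": 0, "dx": 12, "dy": 0, "dz": 0, "fingers": 0}, {"wx": 0, "wy": 0, "wz": 0, "dx": 23, "dy": 0, "dz": 0, "fingers": 0}, {"wx": 0, "wy": 0, "wz": 0, "dx": 20, "dy": -30, "dz": 1, "fingers": 0}, {"wx": 0, "wy": 0, "wz": 0, "dx": 18, "dy": -56, "dz": 2, "fingers": 0.3}, {"wx": 0, "wy": 0, "wz": 0, "dx": 6, "dy": -56, "dz": 35, "fingers": 0.7}, {"wx": 0, "wy": 0, "wz": 0, "dx": -6, "dy": -56, "dz": 68, "fingers": 0.7}, {"wx": 0, "wy": 0, "wz": 0, "dx": -6, "dy": -56, "dz": 68, "fingers": 0.7}, {"wx": 0, "wy": 0, "wz": 0, "dx": -6, "dy": -56, "dz": 68, "fingers": 0.7}])

```text
time_s: 4.15
tool_pos: [0.4747, -0.007, 0.3105]
ee_rot: [-89.9, 0.1, 32.3]
contact_force: [0.6, -0.1, -0.6]
width: 0.0594
```

```bash
python3 - <<'E'
from h import *
c=snap('wrist','w3'); t=snap('top','t3')
a=cv2.resize(c['image'],(533,400)); b=cv2.resize(t['image'][225:315,280:400],(533,400),interpolation=cv2.INTER_CUBIC)
cv2.imwrite('pics/w3c.png',cv2.resize(np.hstack([a,b]),None,fx=.74,fy=.74)[:,:,::-1])
rows([(.4745,-.0075,.214,32)])
E
```

```text
w [-0.003  0.003 -0.002] d [-0. 96.  0.]
```

View pics/w3c.png

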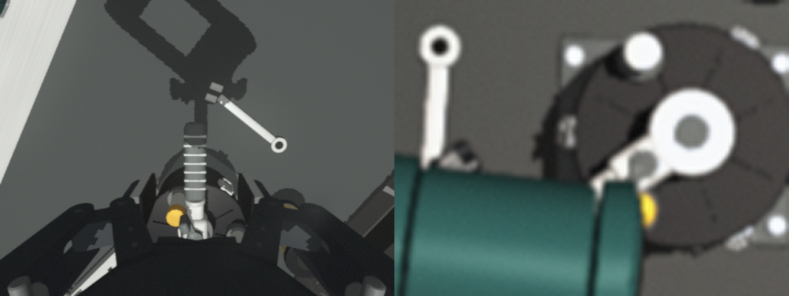

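>>> carry_out(moves=[{"wx": 0, "wy": 0, "wz": 0, "dx": 0, "dy": 40, "dz": 0, "fingers": 0.7}, {"wx": 0, "wy": 0, "wz": 0, "dx": 0, "dy": 70, "dz": 0, "fingers": 0.7}, {"wx": 0, "wy": 0, "wz": 0, "dx": 0, "dy": 96, "dz": 0, "fingers": 0.7}, {"wx": 0, "wy": 0, "wz": 0, "dx": 0, "dy": 96, "dz": 0, "fingers": 0.4}, {"wx": 0, "wy": 0, "wz": 0, "dx": 0, "dy": 96, "dz": 0, "fingers": 0.38}, {"wx": 0, "wy": 0, "wz": 0, "dx": 0, "dy": 96, "dz": 0, "fingers": 0.38}])

```text
time_s: 4.85
tool_pos: [0.4762, -0.0079, 0.2161]
ee_rot: [-89.9, -0.0, 32.2]
contact_force: [-0.2, -0.6, 0.2]
width: 0.0326
```

>>> carry_out(moves=[{"wx": 0, "wy": 0.14, "wz": 0, "dx": 19, "dy": 0, "dz": -1, "fingers": 0.38}, {"wx": 0, "wy": 0.28, "wz": 0, "dx": 37, "dy": 0, "dz": -5, "fingers": 0.38}, {"wx": 0, "wy": 0.42, "wz": 0, "dx": 55, "dy": 0, "dz": -12, "fingers": 0.38}, {"wx": 0, "wy": 0.56, "wz": 0, "dx": 72, "dy": 0, "dz": -21, "fingers": 0.38}, {"wx": 0, "wy": 0.7, "wz": 0, "dx": 87, "dy": 0, "dz": -32, "fingers": 0.38}, {"wx": 0, "wy": 0.84, "wz": 0, "dx": 100, "dy": 0, "dz": -45, "fingers": 0.38}, {"wx": 0, "wy": 0.98, "wz": 0, "dx": 112, "dy": 0, "dz": -60, "fingers": 0.38}, {"wx": 0, "wy": 1.12, "wz": 0, "dx": 121, "dy": 0, "dz": -76, "fingers": 0.38}, {"wx": 0, "wy": 1.23, "wz": 0, "dx": 127, "dy": 0, "dz": -90, "fingers": 0.38}, {"wx": 0, "wy": 1.23, "wz": 0, "dx": 127, "dy": 0, "dz": -90, "fingers": 0.38}])

```text
time_s: 5.85
tool_pos: [0.6336, -0.0177, 0.2178]
ee_rot: [-89.8, -0.2, -38.4]
contact_force: [0.4, -0.2, 0.4]
width: 0.0321
```

```bash
python3 - <<'E'
from h import *
c=snap('wrist','w4'); t=snap('top','t4')
a=cv2.resize(c['image'],(533,400)); b=cv2.resize(t['image'][225:315,280:400],(533,400),interpolation=cv2.INTER_CUBIC)
cv2.imwrite('pics/w4c.png',cv2.resize(np.hstack([a,b]),None,fx=.74,fy=.74)[:,:,::-1])
o=monitor.get_obs();print(o['tool_pos'],o['ee_rot'],o['contact_force'],o['width'])
C=np.array([.546,-.122]);d=o['tool_pos'][:2]-C;print(np.hypot(*d),np.degrees(np.arctan2(d[1],d[0])))
E
```

```text
[ 0.63209878 -0.01653095  0.21739601] [-8.98711719e+01 -4.44034262e-02 -3.81909701e+01] [ 0.30108109 -0.54629628 -0.08655636] 0.0325555449648408
0.1361496245210753 50.77380786460319
```

View pics/w4c.png

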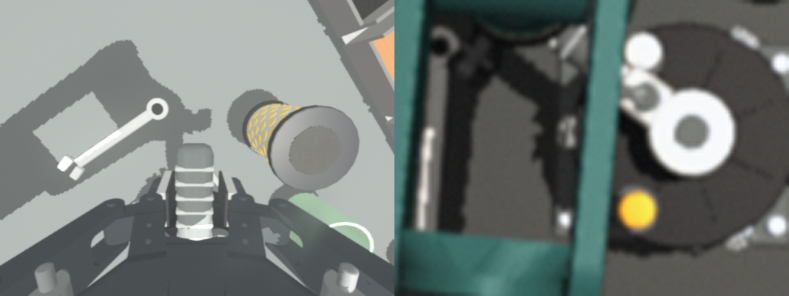

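>>> carry_out(moves=[{"wx": 0, "wy": -0.14, "wz": 0, "dx": -19, "dy": 2, "dz": -1, "fingers": 0.38}, {"wx": 0, "wy": -0.28, "wz": 0, "dx": -37, "dy": 2, "dz": -5, "fingers": 0.38}, {"wx": 0, "wy": -0.42, "wz": 0, "dx": -55, "dy": 2, "dz": -12, "fingers": 0.38}, {"wx": 0, "wy": -0.56, "wz": 0, "dx": -72, "dy": 2, "dz": -21, "fingers": 0.38}, {"wx": 0, "wy": -0.7, "wz": 0, "dx": -87, "dy": 2, "dz": -32, "fingers": 0.38}, {"wx": 0, "wy": -0.84, "wz": 0, "dx": -100, "dy": 2, "dz": -45, "fingers": 0.38}])

```text
time_s: 6.55
tool_pos: [0.527, 0.0117, 0.2164]
ee_rot: [-89.9, -0.7, 10.5]
contact_force: [8.9, 3.6, -3.8]
width: 0.0324
```

```bash
python3 - <<'E'
from h import *
o=monitor.get_obs();print(o['tool_pos'],o['ee_rot'],o['contact_force'],o['width'])
C=np.array([.546,-.122]);d=o['tool_pos'][:2]-C;print(np.hypot(*d),np.degrees(np.arctan2(d[1],d[0])))
E
```

```text
[0.52701926 0.01167074 0.2163642 ] [-89.88688162  -0.6773245   10.46132636] [ 8.90701831  3.5984188  -3.84609022] 0.03240389571201091
0.13501160925948147 98.08175609875536
```

>>> carry_out(moves=[{"wx": 0, "wy": -0.12, "wz": 0, "dx": -19, "dy": 0, "dz": -1, "fingers": 0.38}, {"wx": 0, "wy": -0.25, "wz": 0, "dx": -37, "dy": 0, "dz": -5, "fingers": 0.38}, {"wx": 0, "wy": -0.37, "wz": 0, "dx": -53, "dy": 0, "dz": -11, "fingers": 0.38}, {"wx": 0, "wy": -0.39, "wz": 0, "dx": -62, "dy": 0, "dz": -15, "fingers": 0.38}, {"wx": 0, "wy": -0.39, "wz": 0, "dx": -62, "dy": 0, "dz": -15, "fingers": 0.38}])

```text
time_s: 7.05
tool_pos: [0.469, -0.0115, 0.2172]
ee_rot: [-90.0, -1.2, 33.0]
contact_force: [4.2, 8.0, 0.2]
width: 0.0323
```

```bash
cat >> h.py <<'E'
def st():
    o=monitor.get_obs()
    C=np.array([.546,-.122]);d=o['tool_pos'][:2]-C;print(o['time_s'],np.hypot(*d),np.degrees(np.arctan2(d[1],d[0])),o['tool_pos'],o['ee_rot'],o['contact_force'])
E
python3 - <<'E'
from h import *
st();c=snap('wrist','w5')
E
```

```text
7.05 0.1346852723549429 124.86922768287032 [ 0.46899972 -0.01149625  0.21717946] [-90.02978215  -1.19980018  33.02573075] [4.19771859 8.00632903 0.17137744]
```

>>> carry_out(moves=[{"wx": 0, "wy": 0.14, "wz": 0, "dx": 19, "dy": 2, "dz": -1, "fingers": 0.38}, {"wx": 0, "wy": 0.28, "wz": 0, "dx": 37, "dy": 2, "dz": -5, "fingers": 0.38}, {"wx": 0, "wy": 0.42, "wz": 0, "dx": 55, "dy": 2, "dz": -12, "fingers": 0.38}, {"wx": 0, "wy": 0.56, "wz": 0, "dx": 72, "dy": 2, "dz": -21, "fingers": 0.38}, {"wx": 0, "wy": 0.7, "wz": 0, "dx": 87, "dy": 2, "dz": -32, "fingers": 0.38}, {"wx": 0, "wy": 0.84, "wz": 0, "dx": 100, "dy": 2, "dz": -45, "fingers": 0.38}, {"wx": 0, "wy": 0.98, "wz": 0, "dx": 112, "dy": 2, "dz": -60, "fingers": 0.38}, {"wx": 0, "wy": 1.12, "wz": 0, "dx": 121, "dy": 2, "dz": -76, "fingers": 0.38}, {"wx": 0, "wy": 1.23, "wz": 0, "dx": 128, "dy": 2, "dz": -92, "fingers": 0.38}, {"wx": 0, "wy": 1.25, "wz": 0, "dx": 130, "dy": 2, "dz": -97, "fingers": 0.38}, {"wx": 0, "wy": 1.25, "wz": 0, "dx": 130, "dy": 2, "dz": -97, "fingers": 0.38}])

```text
time_s: 8.2
tool_pos: [0.6309, -0.0218, 0.2183]
ee_rot: [-88.9, -0.4, -38.5]
contact_force: [0.4, 0.6, 0.3]
width: 0.0324
```

>>> carry_out(moves=[{"wx": 0, "wy": -0.14, "wz": 0, "dx": -19, "dy": 0, "dz": -1, "fingers": 0.38}, {"wx": 0, "wy": -0.28, "wz": 0, "dx": -37, "dy": 0, "dz": -5, "fingers": 0.38}, {"wx": 0, "wy": -0.42, "wz": 0, "dx": -55, "dy": 0, "dz": -12, "fingers": 0.38}, {"wx": 0, "wy": -0.56, "wz": 0, "dx": -72, "dy": 0, "dz": -21, "fingers": 0.38}, {"wx": 0, "wy": -0.7, "wz": 0, "dx": -87, "dy": 0, "dz": -32, "fingers": 0.38}, {"wx": 0, "wy": -0.84, "wz": 0, "dx": -100, "dy": 0, "dz": -45, "fingers": 0.38}, {"wx": 0, "wy": -0.98, "wz": 0, "dx": -112, "dy": 0, "dz": -60, "fingers": 0.38}, {"wx": 0, "wy": -1.12, "wz": 0, "dx": -121, "dy": 0, "dz": -76, "fingers": 0.38}, {"wx": 0, "wy": -1.23, "wz": 0, "dx": -128, "dy": 0, "dz": -92, "fingers": 0.38}, {"wx": 0, "wy": -1.25, "wz": 0, "dx": -131, "dy": 0, "dz": -98, "fingers": 0.38}, {"wx": 0, "wy": -1.25, "wz": 0, "dx": -131, "dy": 0, "dz": -98, "fingers": 0.38}])

```text
time_s: 9.3
tool_pos: [0.4697, -0.0144, 0.2182]
ee_rot: [-90.2, -2.1, 33.4]
contact_force: [9.8, 9.3, 0.5]
width: 0.0322
```

```bash
python3 - <<'E'
from h import *
st()
E
```

```text
9.3 0.13196860974143831 125.34192127976887 [ 0.46966215 -0.01435128  0.21817035] [-90.18567827  -2.05148818  33.40459218] [9.84653481 9.25992199 0.49235619]
```

```bash
python3 - <<'E'
from h import *
C=np.array([.546,-.122])
P=[]
for a in [117,109,101,93,85,77,69,61,53.5,50.2]:
    t=np.radians(a);P.append((*(C+.135*np.array([np.cos(t),np.sin(t)])),.215,a-90))
rows(P)
E
```

```text
w [0.001 0.112 0.036] d [19.  4.  2.]
w [-0.001  0.251  0.036] d [38.  5. -1.]
w [-0.004  0.391  0.036] d [56.  5. -7.]
w [-0.006  0.531  0.036] d [ 73.   6. -15.]
w [-0.009  0.67   0.036] d [ 88.   6. -26.]
w [-0.011  0.81   0.035] d [102.   7. -39.]
w [-0.014  0.949  0.035] d [114.   7. -53.]
w [-0.017  1.089  0.034] d [124.   8. -69.]
w [-0.019  1.22   0.033] d [131.   8. -85.]
w [-0.02   1.277  0.033] d [134.   8. -93.]
```

>>> carry_out(moves=[{"wx": 0, "wy": 0.11, "wz": 0.036, "dx": 19, "dy": 4, "dz": 2, "fingers": 0.38}, {"wx": 0, "wy": 0.25, "wz": 0.036, "dx": 38, "dy": 5, "dz": -1, "fingers": 0.38}, {"wx": -0.004, "wy": 0.39, "wz": 0.036, "dx": 56, "dy": 5, "dz": -7, "fingers": 0.38}, {"wx": -0.006, "wy": 0.53, "wz": 0.036, "dx": 73, "dy": 6, "dz": -15, "fingers": 0.38}, {"wx": -0.009, "wy": 0.67, "wz": 0.036, "dx": 88, "dy": 6, "dz": -26, "fingers": 0.38}, {"wx": -0.011, "wy": 0.81, "wz": 0.035, "dx": 102, "dy": 7, "dz": -39, "fingers": 0.38}, {"wx": -0.014, "wy": 0.95, "wz": 0.035, "dx": 114, "dy": 7, "dz": -53, "fingers": 0.38}, {"wx": -0.017, "wy": 1.09, "wz": 0.034, "dx": 124, "dy": 8, "dz": -69, "fingers": 0.38}, {"wx": -0.019, "wy": 1.22, "wz": 0.033, "dx": 131, "dy": 8, "dz": -85, "fingers": 0.38}, {"wx": -0.02, "wy": 1.28, "wz": 0.033, "dx": 134, "dy": 8, "dz": -93, "fingers": 0.38}, {"wx": -0.02, "wy": 1.28, "wz": 0.033, "dx": 134, "dy": 8, "dz": -93, "fingers": 0.38}])

```text
time_s: 10.4
tool_pos: [0.6328, -0.0182, 0.2154]
ee_rot: [-90.0, -0.0, -39.8]
contact_force: [0.1, 0.3, -0.2]
width: 0.0323
```

>>> carry_out(moves=[{"wx": 0, "wy": -0.14, "wz": 0, "dx": -19, "dy": 0, "dz": -1, "fingers": 0.38}, {"wx": 0, "wy": -0.28, "wz": 0, "dx": -37, "dy": 0, "dz": -5, "fingers": 0.38}, {"wx": 0, "wy": -0.42, "wz": 0, "dx": -55, "dy": 0, "dz": -12, "fingers": 0.38}, {"wx": 0, "wy": -0.56, "wz": 0, "dx": -72, "dy": 0, "dz": -21, "fingers": 0.38}, {"wx": 0, "wy": -0.7, "wz": 0, "dx": -87, "dy": 0, "dz": -32, "fingers": 0.38}, {"wx": 0, "wy": -0.84, "wz": 0, "dx": -100, "dy": 0, "dz": -45, "fingers": 0.38}, {"wx": 0, "wy": -0.98, "wz": 0, "dx": -112, "dy": 0, "dz": -60, "fingers": 0.38}, {"wx": 0, "wy": -1.12, "wz": 0, "dx": -121, "dy": 0, "dz": -76, "fingers": 0.38}, {"wx": 0, "wy": -1.23, "wz": 0, "dx": -128, "dy": 0, "dz": -92, "fingers": 0.38}, {"wx": 0, "wy": -1.25, "wz": 0, "dx": -131, "dy": 0, "dz": -98, "fingers": 0.38}, {"wx": 0, "wy": -1.25, "wz": 0, "dx": -131, "dy": 0, "dz": -98, "fingers": 0.38}])

```text
time_s: 11.5
tool_pos: [0.4697, -0.009, 0.2163]
ee_rot: [-90.2, -0.4, 32.0]
contact_force: [6.9, 1.6, -2.9]
width: 0.0324
```

```bash
python3 - <<'E'
from h import *
st()
C=np.array([.546,-.122])
P=[]
for a in [117,109,101,93,85,77,69,61,53.5,50.2]:
    t=np.radians(a);P.append((*(C+.135*np.array([np.cos(t),np.sin(t)])),.215,a-90))
rows(P)
E
```

```text
11.5 0.13631979747476555 124.02297783310405 [ 0.46972562 -0.00901635  0.21625432] [-90.19422684  -0.36818964  31.98741205] [ 6.92335239  1.56071693 -2.85838117]
w [0.003 0.087 0.007] d [17.  1. -2.]
w [0.003 0.227 0.007] d [35.  1. -5.]
w [0.002 0.366 0.007] d [ 53.   2. -10.]
w [0.002 0.506 0.007] d [ 70.   2. -18.]
w [0.001 0.646 0.007] d [ 86.   2. -28.]
w [0.001 0.785 0.007] d [100.   2. -41.]
w [0.    0.925 0.008] d [113.   2. -55.]
w [-0.     1.064  0.008] d [123.   2. -71.]
w [-1.000e-03  1.195e+00  8.000e-03] d [130.   2. -87.]
w [-1.000e-03  1.253e+00  8.000e-03] d [133.   2. -94.]
```

Two more strokes.

>>> carry_out(moves=[{"wx": 0, "wy": 0.09, "wz": 0.007, "dx": 17, "dy": 1, "dz": -2, "fingers": 0.38}, {"wx": 0, "wy": 0.23, "wz": 0.007, "dx": 35, "dy": 1, "dz": -5, "fingers": 0.38}, {"wx": 0, "wy": 0.37, "wz": 0.007, "dx": 53, "dy": 2, "dz": -10, "fingers": 0.38}, {"wx": 0, "wy": 0.51, "wz": 0.007, "dx": 70, "dy": 2, "dz": -18, "fingers": 0.38}, {"wx": 0, "wy": 0.65, "wz": 0.007, "dx": 86, "dy": 2, "dz": -28, "fingers": 0.38}, {"wx": 0, "wy": 0.79, "wz": 0.007, "dx": 100, "dy": 2, "dz": -41, "fingers": 0.38}, {"wx": 0, "wy": 0.93, "wz": 0.008, "dx": 113, "dy": 2, "dz": -55, "fingers": 0.38}, {"wx": 0, "wy": 1.06, "wz": 0.008, "dx": 123, "dy": 2, "dz": -71, "fingers": 0.38}, {"wx": 0, "wy": 1.2, "wz": 0.008, "dx": 130, "dy": 2, "dz": -87, "fingers": 0.38}, {"wx": 0, "wy": 1.25, "wz": 0.008, "dx": 133, "dy": 2, "dz": -94, "fingers": 0.38}, {"wx": 0, "wy": 1.25, "wz": 0.008, "dx": 133, "dy": 2, "dz": -94, "fingers": 0.38}])

```text
time_s: 12.6
tool_pos: [0.6321, -0.0182, 0.2156]
ee_rot: [-90.0, 0.0, -39.5]
contact_force: [-0.2, 0.5, -0.0]
width: 0.0324
```

>>> carry_out(moves=[{"wx": 0, "wy": -0.14, "wz": 0, "dx": -19, "dy": 0, "dz": -1, "fingers": 0.38}, {"wx": 0, "wy": -0.28, "wz": 0, "dx": -37, "dy": 0, "dz": -5, "fingers": 0.38}, {"wx": 0, "wy": -0.42, "wz": 0, "dx": -55, "dy": 0, "dz": -12, "fingers": 0.38}, {"wx": 0, "wy": -0.56, "wz": 0, "dx": -72, "dy": 0, "dz": -21, "fingers": 0.38}, {"wx": 0, "wy": -0.7, "wz": 0, "dx": -87, "dy": 0, "dz": -32, "fingers": 0.38}, {"wx": 0, "wy": -0.84, "wz": 0, "dx": -100, "dy": 0, "dz": -45, "fingers": 0.38}, {"wx": 0, "wy": -0.98, "wz": 0, "dx": -112, "dy": 0, "dz": -60, "fingers": 0.38}, {"wx": 0, "wy": -1.12, "wz": 0, "dx": -121, "dy": 0, "dz": -76, "fingers": 0.38}, {"wx": 0, "wy": -1.23, "wz": 0, "dx": -128, "dy": 0, "dz": -92, "fingers": 0.38}, {"wx": 0, "wy": -1.25, "wz": 0, "dx": -131, "dy": 0, "dz": -98, "fingers": 0.38}, {"wx": 0, "wy": -1.25, "wz": 0, "dx": -131, "dy": 0, "dz": -98, "fingers": 0.38}])

```text
time_s: 13.7
tool_pos: [0.4691, -0.0099, 0.2164]
ee_rot: [-90.1, -0.4, 32.3]
contact_force: [7.8, 1.3, -3.2]
width: 0.032
```

```bash
python3 - <<'E'
from h import *
st()
C=np.array([.546,-.122])
P=[]
for a in [117,109,101,93,85,77,69,61,53.5,50.2]:
    t=np.radians(a);P.append((*(C+.135*np.array([np.cos(t),np.sin(t)])),.215,a-90))
rows(P)
E
```

```text
13.7 0.1359576906004828 124.44974034124861 [ 0.46909103 -0.0098862   0.21643139] [-90.14842644  -0.42123126  32.34350999] [ 7.81137989  1.32807239 -3.24978903]
w [0.002 0.093 0.007] d [18.  2. -1.]
w [0.002 0.233 0.008] d [36.  2. -5.]
w [0.001 0.373 0.008] d [ 54.   2. -10.]
w [0.001 0.512 0.008] d [ 71.   2. -18.]
w [0.    0.652 0.008] d [ 87.   2. -29.]
w [-0.     0.791  0.008] d [101.   2. -41.]
w [-0.001  0.931  0.008] d [113.   2. -55.]
w [-0.002  1.071  0.008] d [123.   3. -71.]
w [-0.002  1.202  0.008] d [131.   3. -87.]
w [-0.002  1.259  0.008] d [133.   3. -94.]
```

>>> carry_out(moves=[{"wx": 0, "wy": 0.09, "wz": 0.007, "dx": 18, "dy": 2, "dz": -1, "fingers": 0.38}, {"wx": 0, "wy": 0.23, "wz": 0.008, "dx": 36, "dy": 2, "dz": -5, "fingers": 0.38}, {"wx": 0, "wy": 0.37, "wz": 0.008, "dx": 54, "dy": 2, "dz": -10, "fingers": 0.38}, {"wx": 0, "wy": 0.51, "wz": 0.008, "dx": 71, "dy": 2, "dz": -18, "fingers": 0.38}, {"wx": 0, "wy": 0.65, "wz": 0.008, "dx": 87, "dy": 2, "dz": -29, "fingers": 0.38}, {"wx": 0, "wy": 0.79, "wz": 0.008, "dx": 101, "dy": 2, "dz": -41, "fingers": 0.38}, {"wx": 0, "wy": 0.93, "wz": 0.008, "dx": 113, "dy": 2, "dz": -55, "fingers": 0.38}, {"wx": 0, "wy": 1.07, "wz": 0.008, "dx": 123, "dy": 3, "dz": -71, "fingers": 0.38}, {"wx": 0, "wy": 1.2, "wz": 0.008, "dx": 131, "dy": 3, "dz": -87, "fingers": 0.38}, {"wx": 0, "wy": 1.26, "wz": 0.008, "dx": 133, "dy": 3, "dz": -94, "fingers": 0.38}, {"wx": 0, "wy": 1.26, "wz": 0.008, "dx": 133, "dy": 3, "dz": -94, "fingers": 0.38}])

```text
time_s: 14.8
tool_pos: [0.6314, -0.018, 0.2148]
ee_rot: [-89.9, 0.1, -39.7]
contact_force: [-0.4, -0.5, -0.2]
width: 0.0325
```

>>> carry_out(moves=[{"wx": 0, "wy": -0.14, "wz": 0, "dx": -19, "dy": 0, "dz": -1, "fingers": 0.38}, {"wx": 0, "wy": -0.28, "wz": 0, "dx": -37, "dy": 0, "dz": -5, "fingers": 0.38}, {"wx": 0, "wy": -0.42, "wz": 0, "dx": -55, "dy": 0, "dz": -12, "fingers": 0.38}, {"wx": 0, "wy": -0.56, "wz": 0, "dx": -72, "dy": 0, "dz": -21, "fingers": 0.38}, {"wx": 0, "wy": -0.7, "wz": 0, "dx": -87, "dy": 0, "dz": -32, "fingers": 0.38}, {"wx": 0, "wy": -0.84, "wz": 0, "dx": -100, "dy": 0, "dz": -45, "fingers": 0.38}, {"wx": 0, "wy": -0.98, "wz": 0, "dx": -112, "dy": 0, "dz": -60, "fingers": 0.38}, {"wx": 0, "wy": -1.12, "wz": 0, "dx": -121, "dy": 0, "dz": -76, "fingers": 0.38}, {"wx": 0, "wy": -1.23, "wz": 0, "dx": -128, "dy": 0, "dz": -92, "fingers": 0.38}, {"wx": 0, "wy": -1.25, "wz": 0, "dx": -131, "dy": 0, "dz": -98, "fingers": 0.38}, {"wx": 0, "wy": -1.25, "wz": 0, "dx": -131, "dy": 0, "dz": -98, "fingers": 0.38}])

```text
time_s: 15.9
tool_pos: [0.4687, -0.0093, 0.2159]
ee_rot: [-90.2, -0.5, 32.2]
contact_force: [8.1, 0.8, -2.7]
width: 0.0328
```

>>> carry_out(moves=[{"wx": 0, "wy": 0, "wz": 0, "dx": 5, "dy": 0, "dz": 0, "fingers": 0.7}, {"wx": 0, "wy": 0, "wz": 0, "dx": 5, "dy": 0, "dz": 0, "fingers": 0.7}, {"wx": 0, "wy": 0, "wz": 0, "dx": 5, "dy": 0, "dz": 0, "fingers": 0.7}, {"wx": 0, "wy": 0, "wz": 0, "dx": 5, "dy": -40, "dz": 0, "fingers": 0.7}, {"wx": 0, "wy": 0, "wz": 0, "dx": 5, "dy": -80, "dz": 0, "fingers": 0.7}, {"wx": 0, "wy": 0, "wz": 0, "dx": 5, "dy": -120, "dz": 0, "fingers": 0.7}, {"wx": 0, "wy": 0, "wz": 0, "dx": -40, "dy": -120, "dz": 50, "fingers": 0.7}, {"wx": 0, "wy": 0, "wz": 0, "dx": -80, "dy": -120, "dz": 90, "fingers": 0.7}, {"wx": 0, "wy": 0, "wz": 0, "dx": -110, "dy": -120, "dz": 130, "fingers": 0.7}, {"wx": 0, "wy": 0, "wz": 0, "dx": -130, "dy": -120, "dz": 170, "fingers": 0.7}, {"wx": 0, "wy": 0, "wz": 0, "dx": -130, "dy": -120, "dz": 170, "fingers": 0.7}])

```text
time_s: 17.0
tool_pos: [0.2637, 0.066, 0.3345]
ee_rot: [-90.2, -0.6, 32.3]
contact_force: [0.6, -0.4, 0.4]
width: 0.0601
```

```bash
python3 - <<'E'
from h import *
st()
t=snap('top','t6')
a=cv2.resize(t['image'],(533,400)); b=cv2.resize(t['image'][225:315,280:400],(533,400),interpolation=cv2.INTER_CUBIC)
cv2.imwrite('pics/t6c.png',cv2.resize(np.hstack([a,b]),None,fx=.74,fy=.74)[:,:,::-1])
E
```

```text
17.0 0.3391729712572278 146.33060365027885 [0.26372317 0.06603749 0.33448526] [-90.16423831  -0.56216169  32.30286367] [ 0.63583279 -0.35136255  0.36655797]
```

View pics/t6c.png

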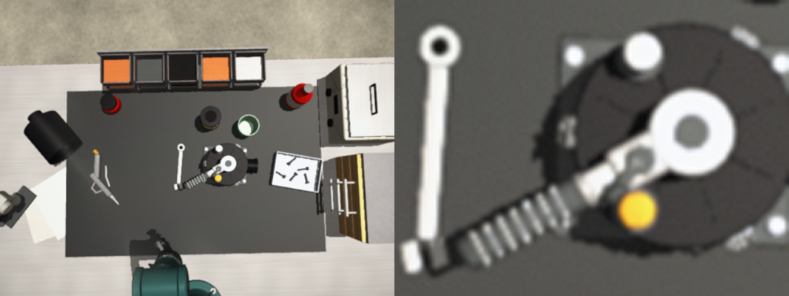

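```bash
python3 -c "
from h import *
print(r.close_job())"
```

```text
the job is handed in; nothing more can be done
None
```

I pushed the reversing lever over to loosen against the counter-clockwise stop. I then worked the handle through five full strokes between the unions, holding it loosely between the jaws. After that I opened the jaws, backed the arm well clear and handed in the job at about 17 s.

- **Lever:** the last top picture shows the tab on the counter-clockwise side, so it is still set to loosen. I judged this by eye and did not measure the angle.
- **Handle and bystanders:** the ratchet is free, with the handle resting at the counter-clockwise union. The bystanders look undisturbed by eye.
- **Nut turn:** I did not see the nut itself turn. I infer it from about 0.93 rad or more per stroke, roughly 4.6 rad over five strokes against the 3.1 needed. I read the force mid-stroke only once, on the first loosening stroke. It was about 10 N, well above the 1 N or so that drag alone would give and slightly under the 12 N expected at the grip.
- **Failed step:** my first move call was refused because I left out the zero fields. Nothing moved, and I sent it again with them filled in.

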